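# Tighten the oil filler cap on the cylinder head

### The job

The black oil filler cap on the aluminium cam cover has only been started on its thread: screw it down, clockwise seen from above, until it stops tight, then let go of it. Leave the blue cap of the white coolant tank as it is, because the tank is venting, and do not knock over or push away the green oil bottle.

Things in the scene. Friction and masses are not known exactly. Their poses are not given: they have to be found in the camera images.
- oil_cap (a joint): How far the black oil filler cap is screwed down, in rad; grows as it turns clockwise seen from above. Starts between 0 and 0.35, hard stop (tight) at 1.4, so one grasp suffices. It turns stiffly (about 0.12 N m, then the stop), stays where it is left, and sinks 3 mm over the 1.4 rad. It cannot be lifted off.
- oil_cap_grip (a point): Centre, half-way up, of the black round fluted oil cap: 50 mm across, 30 mm high, yellow rib on top that points at a red dot on the cover when tight. Upright, on a 34 mm neck; grip across it from above at any yaw. Its underside is 22 to 25 mm above the flat cam cover (109 mm high, 150 x 320 mm, fixed), where nothing else is over 5 mm tall. z up; x, y turn with the cap.
- tank_cap_mark (a point): Outer end of the white rib on top of the blue cap (58 mm across, 26 mm high) of the white coolant tank (140 x 160 mm, 115 mm high, fixed): 26 mm off that cap's axis, about 165 mm above the bench. It moves if the blue cap is turned; leave that cap alone.
- oil_bottle_mid (a point): Half-way up the axis of the green oil bottle with red cap standing loose on the bench: 60 x 100 mm, 200 mm high, yellow label, this point 100 mm above its foot; z points up along the bottle.
Not all that is in view belongs to the job. Of the things shaped like the part that bears oil_bottle_mid, the green one is meant.

How it is judged:
By the outcome, as a careful person would: the job done as asked, in the order asked, and still so for the second after the job is handed in, with the robot touching nothing.
It also fails if it takes over 32 s, if anything falls off the work surface, if the arm or the gripper's body presses on something with over 40 N, if the wrist force passes 120 N, or if a joint passes its speed limit or range.

### The arm

A 6-joint arm with a two-finger parallel gripper is mounted at the origin on the work surface. World frame = base frame: x ahead of the robot, y to its left, z up, the work surface at z = 0. Lengths are in mm, angles in rad, forces in N, time in s.
With the tool pointing down it reaches from about 350 to 775 mm from the base axis. Payload 7.3 kg.
Tool frame: the origin (TCP) lies at the centre of the arm's flange, where the gripper is bolted on; the fingertips stand 178 mm ahead of it and the grasp point (between the pads) lies 159 mm ahead of it; z points along the fingers, y is the direction in which the jaws open and shut (so a half turn about z gives the same grasp; the last joint's range is limited). The gripper opens to 92 mm and grips with 3 to 60 N. Pads are 19 mm wide; open, the fingers measure 130 mm over their backs; the gripper's body (75 mm by 190 mm) begins 47 mm behind the grasp point.
Start: joints at [1.114, 0.342, 1.524, -0, 1.275, -0.146], TCP at [160.534, 499.857, 404.741] pointing down, gripper open.
Joint ranges: [-2.53, 2.53], [-0.77, 2.02], [0.04, 2.7], [-1, 4.14], [0.28, 2.66], [-3.11, 3.11]. Speed limits (rad/s): [2.57, 2.57, 3.14, 3.14, 3.14, 3.14].

### API

Orientations are given as [roll, pitch, yaw] about the fixed x, y, z axes, in that order (R = Rz(yaw) Ry(pitch) Rx(roll)).
In Python, from plant import get_obs, capture, close_job gives the robot as it stands. The module is installed in compiled form; this text tells all that it offers.
- The arm moves only by the shell command python3 -m pendant 'ROWS'. ROWS is JSON, a list of rows, each a list of 3 entries, a list of its own where there are three numbers: the shift along the tool's x, y, z in m, then the turn, a rotation vector about the tool's x, y, z in rad, then the finger opening in m, from 0 to 0.0918. In form: [[[tx, ty, tz], [wx, wy, wz], fingers], ...]. A call has 1 to 10 rows; each row is the pose to reach, as a shift and turn from the pose commanded when the call began, along the tool's axes at that moment; what a row does not reach only later rows make up. A row lasts 1/12 s, in which the tool goes at most 41.7 mm and 7.16 degrees, less where a joint would pass 70% of its speed; a pose out of reach is approached as far as the arm can. A call with a gripper value outside its range is refused whole. The fingers move at their own pace and stop on an object; the grip force is fixed at half the most. Time passes only in rows, so rows that repeat a pose let the fingers close. It gives the time, the measured TCP pose, the force and the opening at its end, in the units of the state.
- get_obs(): the state, without advancing time (a new reading comes with each control period).
- capture(name): name is "side" or "top" or "wrist"; returns a dict with "color" (420x560x3 uint8, red, green, blue), "mtx" (3x3 intrinsics, pixels), "rvec" (rotation vector, rad) and "tvec" (3), from world to camera coordinates, as OpenCV has them. Camera axes: x right, y down, z forward; pixel columns grow to the right and rows downward; lengths in mm; the calibration is good to about 2 mm. A picture is of the moment at which its call begins. There is no depth.
- close_job(): hands the job in, once; it reports no verdict.
The state is a dict: "time": time; "joint_positions": joint angles; "dq": joint speeds; "tau": joint torques, N m; "tool_pos": TCP position; "tcp_rot": TCP orientation; "contact_force": force on the tool from outside, world axes, zero at the start; "moment": the same for the moment, N m; "grip_width": finger opening in mm.
Only numpy, scipy, OpenCV 4.12 (cv2) and the standard library are available. Lean on these libraries where they do the work, as an engineer would, in place of code of your own. Each camera call takes 0.05 s, during which the arm holds its last target. There are 200 camera calls.

## Working session

There is one attempt and no reset: what is moved stays moved. The work goes in short steps, Python scripts to look and compute and a shell command to move; the robot and the scene stay as the last step left them, time stands still between calls to the robot, and variables do not carry over. Pictures are saved under pics/ and viewed, about 8 in all and at most 12, crops included, and the job is handed in when it is done.

```bash
mkdir -p pics
cat > h.py <<'E'
import numpy as np, cv2, pickle
from plant import get_obs, capture
def snap(n,tag):
    c=capture(n); cv2.imwrite(f'pics/{tag}.png',c['color'][:,:,::-1]); pickle.dump(c,open(f'pics/{tag}.pkl','wb')); return c
def load(tag): return pickle.load(open(f'pics/{tag}.pkl','rb'))
def ray(c,u,v):
    R=cv2.Rodrigues(np.array(c['rvec'],float))[0]; t=np.array(c['tvec'],float).ravel()
    d=R.T@np.linalg.solve(np.array(c['mtx']),[u,v,1.]); return -R.T@t,d/np.linalg.norm(d)
def atz(c,u,v,z):
    o,d=ray(c,u,v); return o+d*(z-o[2])/d[2]
def proj(c,p): return cv2.projectPoints(np.array([p],float),np.array(c['rvec'],float),np.array(c['tvec'],float),np.array(c['mtx'],float),None)[0].ravel()
def crop(tag,x0,y0,x1,y1,s,out):
    im=cv2.imread(f'pics/{tag}.png')[y0:y1,x0:x1]; cv2.imwrite(f'pics/{out}.png',cv2.resize(im,None,fx=s,fy=s,interpolation=cv2.INTER_CUBIC))
E
python3 - <<'E'
from h import *
a=snap('top','t0');b=snap('side','s0')
cv2.imwrite('pics/both.png',cv2.resize(np.hstack([a['color'],b['color']])[:,:,::-1],(800,300)))
print(ray(a,280,210),ray(b,280,210)); print(get_obs())
E
```

```text
(array([ 317.07131537, -175.50105255, 1820.86120812]), array([ 0.1477653 ,  0.01033052, -0.9889685 ])) (array([ -190.33187025, -1295.78944838,   905.67621316]), array([ 0.49836005,  0.70402119, -0.50595595]))
{'time': 0.1, 'joint_positions': array([ 1.11398870e+00,  3.42643137e-01,  1.52492493e+00, -2.40984764e-05,
        1.27540085e+00, -1.46034099e-01]), 'dq': array([ 0.00274949, -0.00018279, -0.00405096,  0.00011906, -0.00065598,
       -0.00031487]), 'tau': array([ 1.54303460e-03, -4.32014358e+01, -2.44693494e+01,  7.17150606e-02,
        5.26441704e-02, -5.26510428e-05]), 'tool_pos': array([160.48639746, 499.73942815, 404.11823671]), 'tcp_rot': array([-3.14022769e+00, -1.77467741e-04,  2.83082604e+00]), 'contact_force': array([-0.02663139, -0.78444154, -0.05634211]), 'moment': array([ 0.03175522, -0.0030008 ,  0.00335558]), 'grip_width': 91.704341215027}
```

View pics/t0.png

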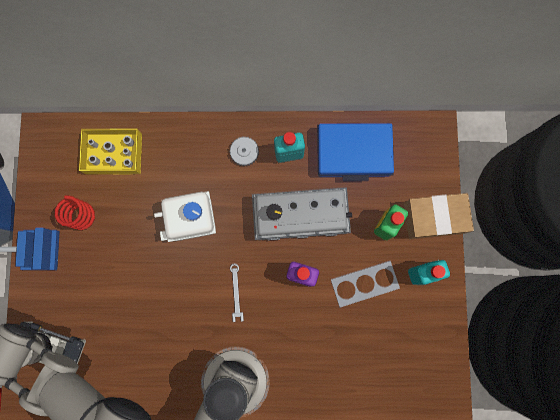

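View pics/s0.png

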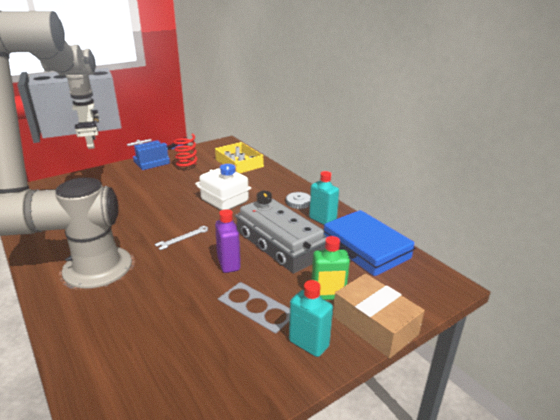

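Top view: the black oil cap with its yellow rib is at about (274,212), and the red dot is near (276,227). It could be confused with the small dark spots on the cover at (292,205), (314,203), (335,203) and (348,214), or with the blue tank cap at (192,211). The green bottle is at (394,220); the teal ones are at (290,145) and (432,271), and the purple one is at (303,273). I choose (274,212) and will check it in a crop.

Run:
```python
from h import *
crop('t0',240,175,360,250,6.5,'c1')
a=load('t0');b=load('s0')
print(atz(a,274,212,148), atz(a,394,220,100))
o1,d1=ray(a,274,211.5);o2,d2=ray(b,264.5,197)
s=np.linalg.lstsq(np.c_[d1,-d2],o2-o1,rcond=None)[0]; print(o1+s[0]*d1,o2+s[1]*d2)
```

```text
[ 560.44843936 -138.39783136  148.        ] [ 539.49375309 -539.36958924  100.        ]
[ 561.97516761 -138.41520628  148.86041467] [ 561.76755071 -138.29849531  148.832593  ]
```

View pics/c1.png

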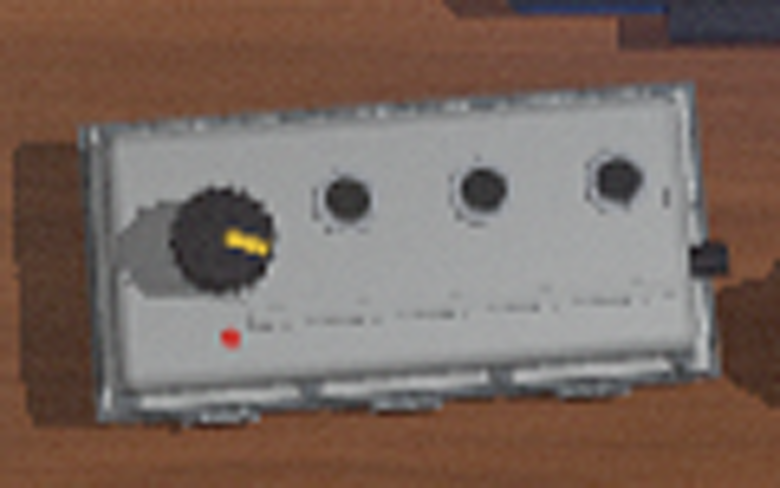

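The crop confirms it. The fluted black cap with the yellow rib has its centre at about (274,212), and the red dot is at (275.5,227). The rib points right, so about 1.3 rad clockwise remains. I'll move above it.

```bash
python3 -m pendant '[[[-0.029,-0.024,0],[0,0,0],0.09],[[-0.058,-0.048,0],[0,0,0],0.09],[[-0.087,-0.073,0],[0,0,0],0.09],[[-0.116,-0.097,0],[0,0,0],0.09],[[-0.145,-0.122,0],[0,0,0],0.09],[[-0.174,-0.146,0],[0,0,0],0.09],[[-0.203,-0.17,0],[0,0,0],0.09],[[-0.232,-0.194,0],[0,0,0],0.09],[[-0.261,-0.218,0],[0,0,0],0.09],[[-0.288,-0.242,0],[0,0,0],0.09]]'
python3 -m pendant '[[[-0.029,-0.024,0],[0,0,0],0.09],[[-0.058,-0.048,0],[0,0,0],0.09],[[-0.087,-0.073,0],[0,0,0],0.09],[[-0.116,-0.097,0],[0,0,0],0.09],[[-0.145,-0.122,0],[0,0,0],0.09],[[-0.174,-0.146,0],[0,0,0],0.09],[[-0.203,-0.17,0],[0,0,0],0.09],[[-0.232,-0.194,0],[0,0,0],0.09],[[-0.288,-0.242,0],[0,0,0],0.09],[[-0.288,-0.242,0],[0,0,0],0.09]]'
python3 -m pendant '[[[0,0,0],[0,0,0],0.09],[[0,0,0],[0,0,0],0.09],[[0,0,0],[0,0,0],0.09]]'
python3 - <<'E'
from h import *
w=snap('wrist','w1'); o=get_obs(); print(o['tool_pos'],o['tcp_rot'],o['joint_positions'],o['time']); print(proj(w,[560,-138.5,163]))
E
```

```text
time: 0.93
tool_pos: [361.3, 179.6, 404.7]
tcp_rot: [3.142, 0.0, 2.831]
contact_force: [0.9, 0.1, 0.1]
grip_width: 90.0
time: 1.77
tool_pos: [561.9, -139.8, 404.1]
tcp_rot: [-3.141, -0.0, 2.83]
contact_force: [0.6, -0.2, 0.1]
grip_width: 90.2
time: 2.02
tool_pos: [560.6, -136.8, 404.0]
tcp_rot: [3.141, -0.002, 2.831]
contact_force: [0.2, 0.4, -0.1]
grip_width: 90.3
[ 560.4921812  -136.25563379  404.44760249] [ 3.14113184e+00 -1.17174420e-03  2.83135665e+00] [-3.71410726e-01  4.38115525e-01  1.37649484e+00  4.00026522e-04
  1.32818003e+00 -1.63206712e+00] 2.0667
[279.66610588 220.01585261]
```

View pics/w1.png

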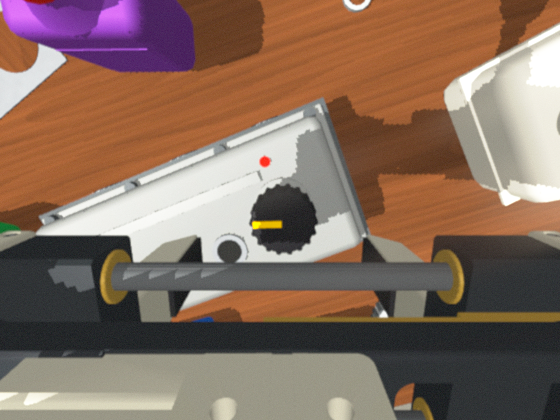

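The wrist view shows the black cap's top centred at about (284,218), with the rib pointing left to (253,225) and the red dot at (265,161). The jaws open along the image's horizontal.

Run:
```python
from h import *
w=load('w1'); a=load('t0')
c=atz(w,284,218,163.5); print(c,atz(a,274.15,211.9,163.5))
r=atz(w,253,225,163.5)-c; d=atz(w,265,161,109)-c; print(np.hypot(*r[:2]),np.degrees(np.arctan2(r[1],r[0])-np.arctan2(d[1],d[0])))
o=get_obs(); from scipy.spatial.transform import Rotation as Ro
R=Ro.from_euler('xyz',[np.pi,0,2.831]).as_matrix()
g=np.array([c[0],c[1],149+159]); print(R.T@(g-np.array([560.6,-136.6,404.4])))
```

```text
[ 559.34026979 -134.80693706  163.5       ] [ 558.51982482 -139.22741841  163.5       ]
24.43826715007723 79.0705499706166
[ 1.74745665  1.32226705 96.4       ]
```

Both views agree to about 4 mm, the rib radius of 24.4 mm fits, and about 1.38 rad remains. I'll lower onto the cap and close.

```bash
python3 -m pendant '[[[0.001,0.001,0.03],[0,0,0],0.09],[[0.001,0.001,0.055],[0,0,0],0.09],[[0.001,0.001,0.075],[0,0,0],0.09],[[0.001,0.001,0.09],[0,0,0],0.09],[[0.001,0.001,0.096],[0,0,0],0.09],[[0.001,0.001,0.096],[0,0,0],0.09],[[0.001,0.001,0.096],[0,0,0],0.09]]'
python3 -m pendant '[[[0,0,0],[0,0,0],0.056],[[0,0,0],[0,0,0],0.056],[[0,0,0],[0,0,0],0.056],[[0,0,0],[0,0,0],0.056],[[0,0,0],[0,0,0],0.056],[[0,0,0],[0,0,0],0.056]]'
python3 - <<'E'
from h import *
w=snap('wrist','w2'); o=get_obs(); print(o['tool_pos'],o['contact_force'],o['moment'],o['grip_width'],o['time'])
E
```

```text
time: 2.65
tool_pos: [560.4, -135.2, 309.6]
tcp_rot: [3.142, 0.001, 2.832]
contact_force: [0.4, -0.4, 0.6]
grip_width: 89.9
time: 3.15
tool_pos: [560.3, -135.9, 308.9]
tcp_rot: [3.141, 0.0, 2.831]
contact_force: [0.0, 0.0, -0.5]
grip_width: 57.2
[ 560.27701525 -135.88113844  308.8018635 ] [0.02206062 0.22847235 0.01049646] [0.00030564 0.02553727 0.0316277 ] 56.769917375727964 3.2
```

View pics/w2.png

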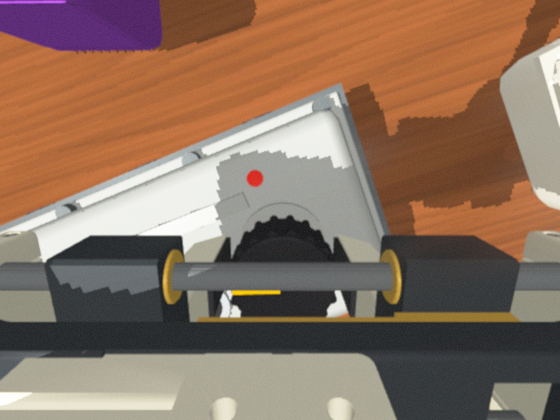

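The jaws straddle the cap centrally: cap spans x 232–338, rib at row 292, no contact force. Quick centre check.

```bash
python3 - <<'E'
from h import *
w=load('w2'); print(atz(w,284,290,163.5), proj(w,[560.3,-135.9,163.5]))
E
python3 -m pendant '[[[0,0,0],[0,0,0],0.048],[[0,0,0],[0,0,0],0.04],[[0,0,0],[0,0,0],0.04],[[0,0,0],[0,0,0],0.04],[[0,0,0],[0,0,0],0.04],[[0,0,0],[0,0,0],0.04]]'
python3 -c "
from plant import get_obs
o=get_obs();print(o['contact_force'],o['moment'],o['grip_width'],o['tool_pos'])"
```

```text
[ 565.05518473 -136.6717262   163.5       ] [282.44527119 280.68827922]
time: 3.7
tool_pos: [560.4, -135.6, 308.7]
tcp_rot: [3.141, 0.0, 2.831]
contact_force: [1.9, 4.9, 0.7]
grip_width: 49.7
[1.92794119 4.91839478 0.72542226] [ 5.85106201e-01 -1.45555988e-01 -4.61774278e-04] 49.73723576155965 [ 560.36185009 -135.55991378  308.72451031]
```

The grip closed at 49.7 mm, which matches the cap. I'll turn it clockwise (+z about the tool), following the sink.

```bash
python3 -m pendant '[[[0,0,0.0002],[0,0,0.08],0.04],[[0,0,0.0003],[0,0,0.16],0.04],[[0,0,0.0005],[0,0,0.24],0.04],[[0,0,0.0007],[0,0,0.32],0.04],[[0,0,0.0009],[0,0,0.4],0.04],[[0,0,0.0009],[0,0,0.4],0.04]]'
python3 - <<'E'
from h import *
w=snap('wrist','w3'); o=get_obs(); print(o['tool_pos'],o['tcp_rot'],o['contact_force'],o['moment'],o['grip_width'],o['time'])
E
```

```text
time: 4.2
tool_pos: [560.7, -134.9, 307.9]
tcp_rot: [3.139, -0.0, 2.427]
contact_force: [4.4, 6.4, 0.5]
grip_width: 49.1
[ 560.68301057 -134.89293579  307.90038173] [ 3.13921453e+00 -2.15908472e-04  2.42978147e+00] [2.34212261 6.91305204 1.40060427] [ 1.14388492 -0.50071968 -0.08945068] 49.458553883680345 4.25
```

View pics/w3.png

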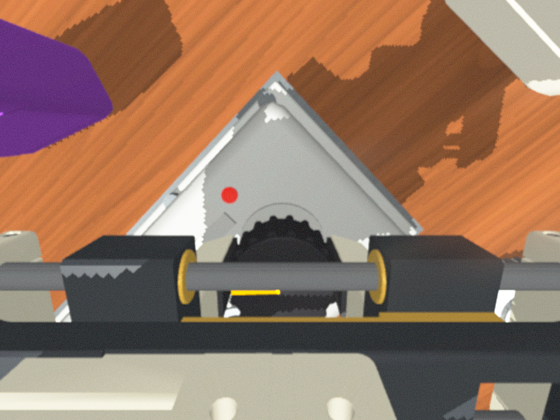

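The rib is still at (232–280, 292) in the gripper's view while the cover and red dot have rotated, so the cap turns with the gripper. I'll continue.

```bash
python3 -m pendant '[[[0,0,0.0002],[0,0,0.1],0.04],[[0,0,0.0004],[0,0,0.2],0.04],[[0,0,0.0006],[0,0,0.3],0.04],[[0,0,0.0009],[0,0,0.4],0.04],[[0,0,0.0011],[0,0,0.5],0.04],[[0,0,0.0013],[0,0,0.6],0.04],[[0,0,0.0015],[0,0,0.7],0.04],[[0,0,0.0017],[0,0,0.8],0.04],[[0,0,0.0017],[0,0,0.8],0.04]]'
python3 -c "
from plant import get_obs
o=get_obs();print(o['contact_force'],o['moment'],o['tcp_rot'],o['joint_positions'])"
python3 -m pendant '[[[0,0,0.0001],[0,0,0.05],0.04],[[0,0,0.0002],[0,0,0.1],0.04],[[0,0,0.0003],[0,0,0.15],0.04],[[0,0,0.0003],[0,0,0.15],0.04]]'
python3 - <<'E'
from h import *
w=snap('wrist','w4'); o=get_obs(); print(o['tool_pos'],o['tcp_rot'],o['contact_force'],o['moment'],o['grip_width'],o['time'])
E
```

```text
time: 5.0
tool_pos: [561.8, -134.1, 306.3]
tcp_rot: [3.136, -0.003, 1.626]
contact_force: [9.4, 11.0, -2.0]
grip_width: 49.5
[ 9.42403177 10.98207786 -1.96460735] [ 1.69814931 -1.619842   -0.07201161] [ 3.13597512e+00 -2.63174559e-03  1.62582433e+00] [-0.36817845  0.52767192  1.51477684  0.00529437  1.09510843 -0.42561412]
time: 5.33
tool_pos: [562.0, -134.8, 306.4]
tcp_rot: [3.135, -0.001, 1.48]
contact_force: [10.0, 6.5, -2.7]
grip_width: 49.1
[ 562.02778286 -134.80407399  306.37658699] [ 3.13527069e+00 -1.04492013e-03  1.48220859e+00] [10.42819115  7.76291338 -2.40908299] [ 1.09745962 -1.66358014  0.76849435] 49.83978679345284 5.3833
```

View pics/w4.png

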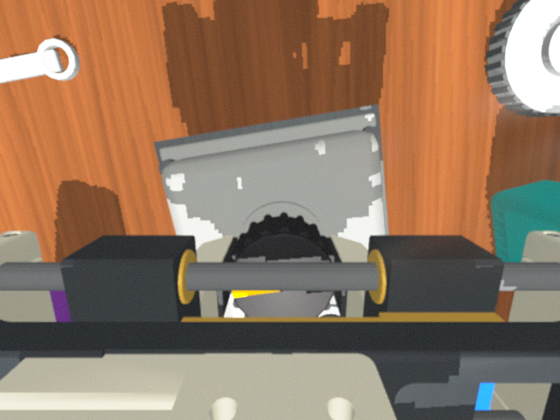

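The moment about z jumped from about 0.1 to 0.77 N m, and the rib tilts slightly against the jaws: it now runs (232,295) to (280,290). So the cap is at its stop. I'll press a little further, release and check.

```bash
python3 -m pendant '[[[0,0,0],[0,0,0.04],0.04],[[0,0,0],[0,0,0.08],0.04],[[0,0,0],[0,0,0.08],0.04]]'
python3 -c "
from plant import get_obs
o=get_obs();print(o['contact_force'],o['moment'],o['tcp_rot'])"
python3 -m pendant '[[[0,0,0],[0,0,0],0.06],[[0,0,0],[0,0,0],0.08],[[0,0,0],[0,0,0],0.09],[[0,0,0],[0,0,0],0.09],[[0,0,0],[0,0,0],0.09],[[0,0,0],[0,0,0],0.09],[[0,0,0],[0,0,0],0.09]]'
python3 -m pendant '[[[0,0,-0.02],[0,0,0],0.09],[[0,0,-0.05],[0,0,0],0.09],[[0,0,-0.09],[0,0,0],0.09],[[0,0,-0.12],[0,0,0],0.09],[[0.03,0,-0.12],[0,0,0],0.09],[[0.06,0,-0.12],[0,0,0],0.09],[[0.09,0,-0.12],[0,0,0],0.09],[[0.12,0,-0.12],[0,0,0],0.09],[[0.12,0,-0.12],[0,0,0],0.09],[[0.12,0,-0.12],[0,0,0],0.09]]'
python3 - <<'E'
from h import *
w=snap('wrist','w5');snap('top','t5'); o=get_obs(); print(o['tool_pos'],o['contact_force'],o['moment'],o['grip_width'],o['time'])
print(proj(w,[559.5,-136.5,160]),proj(load('t5'),[559.5,-136.5,160]))
E
```

```text
time: 5.63
tool_pos: [562.0, -135.2, 306.5]
tcp_rot: [3.135, -0.0, 1.401]
contact_force: [9.8, 5.1, -1.7]
grip_width: 49.6
[ 9.84380844  5.12272764 -1.73233972] [ 0.59740587 -1.61996293  0.82491114] [ 3.13495504e+00 -4.70374033e-04  1.40097338e+00]
time: 6.22
tool_pos: [560.2, -136.0, 305.8]
tcp_rot: [-3.141, -0.0, 1.401]
contact_force: [-0.3, -0.1, 0.2]
grip_width: 88.2
time: 7.05
tool_pos: [580.6, -16.2, 425.7]
tcp_rot: [-3.141, 0.0, 1.404]
contact_force: [-0.6, -0.8, -0.3]
grip_width: 90.1
[580.51594279 -18.09601696 425.70348799] [0.30635323 0.39461583 0.00372377] [-0.07824454  0.13337291 -0.03643951] 90.04237348857421 7.15
[280.72787964 334.9202645 ] [273.33399635 211.75842329]
```

View pics/w5.png

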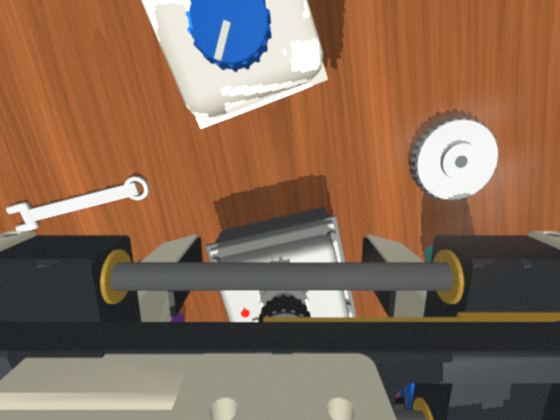

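View pics/t5.png

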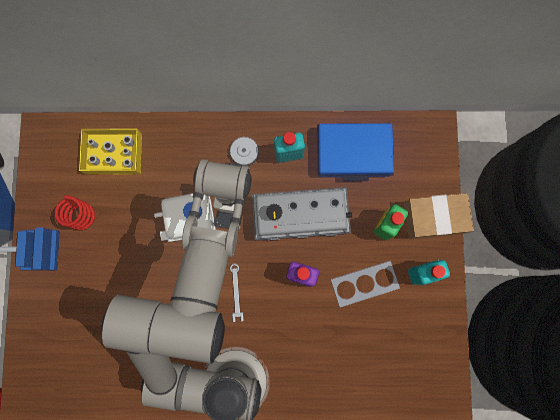

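Top view: the cap is free and its rib now points down toward the red dot. The green bottle is still at (394,220), unmoved. The tank cap is untouched, with its rib visible in the wrist view. I'll take one close crop.

```bash
python3 -c "
from h import *
crop('t5',250,190,310,240,12,'c5')"
```

```text
(no output)
```

View pics/c5.png

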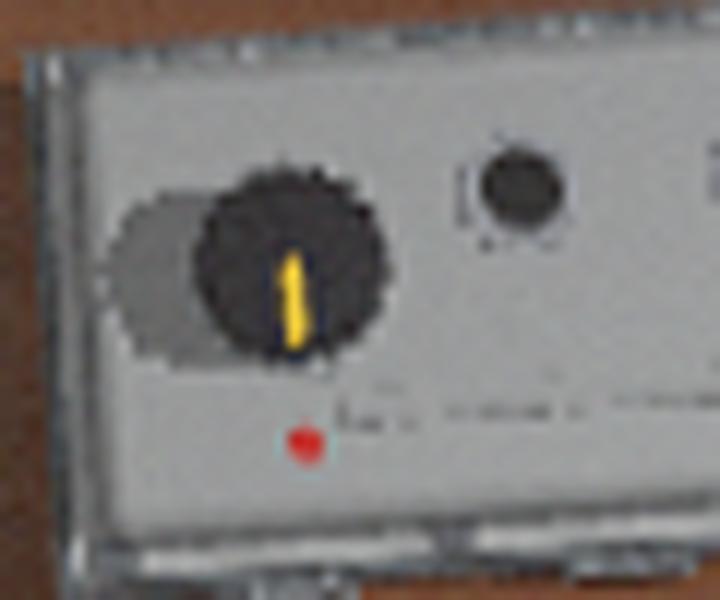

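The rib runs from (292,252) to (298,345) and lines up with the red dot at (305,443), so the cap is tight. Handing in.

```bash
python3 -c "
from plant import close_job
print(close_job())"
```

```text
the job is handed in; nothing more can be done
None
```

The black oil cap is screwed down to its stop and released, and I handed the job in at about 7.2 s of the 32 s allowed.

- **Turning:** I gripped the cap once, at a measured 49.7 mm across, and turned the gripper about 1.43 rad clockwise. The moment about z rose from about 0.1 to 0.8 N m at the end, and the last few hundredths of a radian slipped on the cap.
- **Tightness:** The final top-view crop shows the yellow rib in line with the red dot.
- **Bottle and tank:** The green bottle is at the same pixel as at the start. The arm made no contact near the tank, but I did not measure the blue cap's mark before and after.
- **Robot:** The gripper is open, clear of everything and reading about zero force. The highest side force I read was about 14 N.
- **Disagreement:** Two position estimates for the cap differed by about 4 mm in y, and a rough third one, taken close up, was 5 mm off in x. The grasp tolerated this.

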